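# Show a preserve jar to the label checker

## Task

First turn the knob on the blue dial box until its yellow pointer stands at the red zero mark, which sets the label checker. Then take the red-lidded jar out of the tray by its lid and hold it up in the air before the checker's lens: label square to the lens and centred on it, 12 cm away, the jar's lid uppermost and leaning back to match the lens's downward look. Finish while still holding the jar there, still and free of everything else, and leave all the other goods where they are.

Things in the scene. Friction and masses are not known exactly. Their poses are not given: they have to be found in the camera images.
- dial (a joint): Black bar knob on the dial box, rad. 0 = yellow pointer at the red zero mark; grows counter-clockwise seen from above. Starts clockwise of zero (negative), by about 0.45 to 1.3 rad; stops at -1.6 and 1.6. It turns with about 0.04 N m of friction and stays where it is left.
- dial_grip (a point): Point on the knob's upright turning axis at the height to grip it, 80 mm above the table and 10 mm below the knob's top. It turns with the knob: its x axis runs along the grip bar toward the pointer. The bar is 42 mm long (x), 14 mm wide (y), standing 30 mm above a 44 mm round flange.
- dial_box: Blue box, 130 x 120 mm, 50 mm high, fixed to the table; white round scale on top with black ticks every 15 degrees and a red zero mark. Origin: centre of its underside; its x axis points from the knob's axis to the zero mark.
- red_jar: preserve jar, 52 mm diameter, 100 mm tall (0.25 kg, varies by a fifth), closed, with a red screw lid, standing in the tray at any turn. Origin: centre of its underside; z up its axis; x points to the middle of its paper label. Body red-brown to 66 mm height, a neck, then the lid from 76 to 100 mm height, 52 mm diameter. A white paper strip runs from the centre of the lid's top over the rim down to the label, so it shows from above which way the label faces.
- red_jar_label (a point): Middle of the red-lidded jar's label, on its surface: 26 mm from the jar's axis along the jar's x, 36 mm above its underside. The label is about 36 mm wide round the jar and 34 mm high, with a red square in its middle.
- red_jar_lid (a point): Centre of the top of the red-lidded jar's lid, 100 mm above the underside.
- lens: Lens of the label checker: black tube 40 mm diameter with dark blue glass on a blue head, fixed. Origin: centre of the glass, 265 mm above the table. It looks along its own -x axis, 30 degrees down and roughly toward the robot; y is level; z is upward, leaning 30 degrees toward where it looks. A jar held right has its x, y and z axes parallel to the lens's x, y and z, same way round.
- view_point (a point): Point in the air 120 mm straight in front of the lens, 205 mm above the table: where the middle of the label belongs.
- checker: The label checker, fixed. Origin: on the table straight below the view point; x points (level) from there to the checker. Its grey base plate, 150 x 150 x 18 mm, is centred 149 mm along x; the lens glass lies 104 mm along x; an aluminium post, 300 mm high, stands 194 mm along x and carries the lens head.
- tray: Wooden tray, 120 x 330 mm, walls 6 mm thick and 30 mm high, floor 6 mm thick, fixed. Origin: centre of its underside. Three jars stand in a row along its y axis, about 105 mm apart, in any order.
- green_jar: Bystander: same preserve jar, 52 mm diameter, 100 mm tall, with a green lid, in the tray. Origin: underside.
- white_jar: Bystander: same preserve jar, 52 mm diameter, 100 mm tall, with a white lid, in the tray. Origin: underside.
- oil_bottle: Bystander: green oil bottle, 64 mm diameter, 250 mm tall, on the left. Origin: underside.
- can: Bystander: can with yellow label, 72 mm diameter, 100 mm tall, on the left. Origin: underside.
- label_roll: Bystander: white roll of paper labels lying flat, 68 mm diameter, 35 mm high, ahead of the robot. Origin: underside.
- spoon: Bystander: spoon lying on the table to the left of the robot. Origin: underside.
Not all that is in view belongs to the job. What is shaped like the dial_box but green or pink is not meant.

How it is judged:
On the way, in this order (a step that is already met when the one before it is completed fails the run):
1. the dial stands at zero, before the jar is lifted (value of joint dial between -0.1 and 0.1 rad and distance of red_jar from where it was at the start of the episode below 0.03 m), for 0.3 s.
2. the red-lidded jar is lifted clear of the tray in the fingers (height (world z) of red_jar above 0.05 m and contact force between red_jar and the fingers above 1 N and contact force between red_jar and tray below 0.2 N), for 0.2 s.
At the end, for the whole second after the job is handed in: Dial within 0.1 rad of zero. The jar is held still by its lid, touching nothing else, over 100 mm up; label middle within 20 mm (each lens axis) of the point 120 mm before the lens; label facing the lens, lid uppermost, axes within 0.18 rad of the lens's (value of joint dial between -0.1 and 0.1 rad and x of red_jar_label in the frame of lens between -0.14 and -0.1 m and y of red_jar_label in the frame of lens between -0.02 and 0.02 m and z of red_jar_label in the frame of lens between -0.02 and 0.02 m and x of red_jar in the frame of lens below -0.115 m and z of red_jar_lid in the frame of lens above 0.03 m and angle between the x axis of red_jar and the x axis of lens, either way round below 0.18 rad and angle between the y axis of red_jar and the y axis of lens, either way round below 0.18 rad and height (world z) of red_jar above 0.1 m and contact force between red_jar and the fingers above 1 N and z of the grasp point in the frame of red_jar above 0.07 m and linear speed of red_jar below 0.02 m/s and angular speed of red_jar below 0.15 rad/s and contact force between red_jar and tray below 0.2 N and contact force between red_jar and checker below 0.2 N and contact force between red_jar and dial_box below 0.2 N); the arm keeps its last pose, push and grip.
It fails at once if another thing is pushed more than 20 mm from its place or tipped over (distance of any of green_jar, white_jar, oil_bottle, can, label_roll, spoon from where it was at the start of the episode above 0.02 m or angle between any of green_jar, white_jar, oil_bottle, can, label_roll's own z axis and vertical above 0.5 rad).
It also fails if it takes over 48 s, if anything falls off the work surface, if the arm or the gripper's body presses on something with over 40 N, if the wrist force passes 120 N, or if a joint passes its speed limit or range.

## Robot

A 6-joint arm with a two-finger parallel gripper is mounted at the origin on the work surface. World frame = base frame: x ahead of the robot, y to its left, z up, the work surface at z = 0. Lengths are in m, angles in rad, forces in N, time in s.
With the tool pointing down it reaches from about 0.325 to 0.85 m from the base axis. Payload 15.5 kg.
Tool frame: the origin (TCP) lies midway between the tips of the shut fingers; the grasp point (between the pads) lies bot.hold_point_z behind it (bot.hold_point_z is the distance from the TCP to the grasp point, in m); z points along the fingers, y is the line along which they close (so a half turn about z gives the same grasp; the last joint's range is limited). The gripper opens to 91 mm and grips with 3 to 60 N. Pads are 32 mm wide; open, the fingers measure 118 mm over their backs; the gripper's body (76 mm by 178 mm) begins 60 mm behind the grasp point.
Start: joints at [1.254, 0.494, 1.345, -0, 1.302, -0.096], TCP at [0.137, 0.61, 0.214] pointing down, gripper open.
Joint ranges: [-2.91, 2.91], [-0.82, 2.16], [0.22, 2.67], [-1.22, 4.37], [0.12, 2.79], [-3.08, 3.08]. Speed limits (rad/s): [1.89, 1.89, 2.57, 3.01, 3.01, 3.01].

## Interface

Orientations are given as a rotation vector (axis times angle).
In Python, from plant import observe, eyes, bot gives the robot as it stands.
- The arm moves only by the shell command python3 -m pendant 'ROWS' [OPENING] [FORCE]. ROWS is text: rows parted by semicolons, each of 6 numbers parted by spaces: the shift along the world's x, y, z in m, then the turn, a rotation vector about the world's x, y, z in units of 8 degrees (1.0 is 8 degrees). In form: dx dy dz wx wy wz; .... A call has 1 to 12 rows; each row is the pose to reach, as a shift and turn from the pose commanded when the call began; what a row does not reach only later rows make up. A row lasts 1/10 s, in which the tool goes at most 50 mm and 8.59 degrees, less where a joint would pass 70% of its speed; a pose out of reach is approached as far as the arm can. A call with a gripper value outside its range is refused whole. OPENING is the opening, from 0 (shut) to 1 (fully open), set as the call begins (- or left out, the last holds). The fingers move at their own pace and stop on an object; FORCE is the grip in N (left out, the last holds). Time passes only in rows, so rows that repeat a pose let the fingers close. It gives the time, the measured TCP pose, the force, the opening and the grip force at its end, in the units of the state.
- observe(): the state, without advancing time (a new reading comes with each control period).
- eyes.grab_frame(name): name is "scene" or "top"; returns a dict with "img" (384x512x3 uint8, red, green, blue), "vfov" (degrees; the focal length in pixels is half the picture's height over the tangent of half this angle, whatever the lens; pixels are square), "cx", "cy" (the principal point, pixels), "world_to_cam" (4x4, takes a point from world to camera coordinates). Camera axes: x right, y down, z forward; pixel columns grow to the right and rows downward; lengths in m; the calibration is good to about 2 mm. A picture is of the moment at which its call begins. There is no depth.
- bot.hand_in(): hands the job in; it is judged then, once.
The state is a dict: "time": time; "qpos": joint angles; "joint_vel": joint speeds; "effort": joint torques, N m; "ee_pos": TCP position; "tool_rot": TCP orientation; "wrist_force": force on the tool from outside, world axes, zero at the start; "moment": the same for the moment, N m; "opening": finger opening in m; "grip_force": force on a finger pad.
Only numpy, scipy, OpenCV 4.12 (cv2) and the standard library are available. Lean on these libraries where they do the work, as an engineer would, in place of code of your own. Each camera call takes 0.05 s, during which the arm holds its last target. There are 200 camera calls.

## Working session

There is one attempt and no reset: what is moved stays moved. The work goes in short steps, Python scripts to look and compute and a shell command to move; the robot and the scene stay as the last step left them, time stands still between calls to the robot, and variables do not carry over. Pictures are saved under pics/ and viewed, at most 10 in all, crops included, and the job is handed in when it is done.

```bash
mkdir -p pics; ls; cat > h.py <<'E'
import numpy as np, cv2
from plant import observe, eyes, bot
def grab(n,f):
    d=eyes.grab_frame(n); cv2.imwrite(f'pics/{f}.png',cv2.cvtColor(d['img'],cv2.COLOR_RGB2BGR)); return d
def K(d):
    f=d['img'].shape[0]/2/np.tan(np.radians(d['vfov'])/2); return f,d['cx'],d['cy']
def back(d,u,v,z):
    f,cx,cy=K(d); T=np.array(d['world_to_cam']); R,t=T[:3,:3],T[:3,3]
    c=-R.T@t; r=R.T@np.array([(u-cx)/f,(v-cy)/f,1]); return c+r*(z-c[2])/r[2]
def proj(d,p):
    f,cx,cy=K(d); q=np.array(d['world_to_cam'])@np.r_[p,1]; return np.array([f*q[0]/q[2]+cx,f*q[1]/q[2]+cy])
E
python3 - <<'E'
from h import *
for n in('top','scene'):
    d=grab(n,n+'0'); T=np.array(d['world_to_cam']); print(n,d['vfov'],d['cx'],d['cy'],-T[:3,:3].T@T[:3,3],T[2,:3])
print(observe(),bot.hold_point_z)
E
```

```text
pics
top 48.32416965602545 253.30145237958254 197.12176739372026 [0.38710235 0.1303446  1.79769062] [ 0.06822423  0.01097749 -0.99760962]
scene 57.27125781818603 251.1456214688294 195.13913812818043 [ 1.06973936 -0.53989775  1.06940056] [-0.44576329  0.53879767 -0.71483716]
{'time': 0.1, 'qpos': array([ 1.25451639e+00,  4.94132538e-01,  1.34605346e+00, -2.33437087e-05,
        1.30253448e+00, -9.55088762e-02]), 'joint_vel': array([-1.88938428e-03, -6.19731558e-04, -1.36349721e-03, -9.93307389e-04,
       -9.78746349e-05, -9.23924218e-04]), 'effort': array([ 1.64692305e-03, -8.80245137e+01, -3.82546377e+01,  7.11174589e-02,
        4.84304479e-02, -3.55790780e-05]), 'ee_pos': array([0.1367652 , 0.60949632, 0.21339608]), 'tool_rot': array([-3.46049834e-01, -3.12226530e+00,  1.74127632e-03]), 'wrist_force': array([-0.71462893, -0.51157647,  0.18000247]), 'moment': array([0.02875618, 0.04635942, 0.00249215]), 'grip_force': 0.0, 'opening': 0.09132485669540431} 0.0188
```

View pics/top0.png

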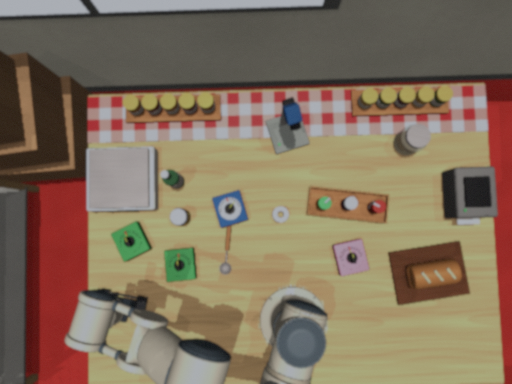

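View pics/scene0.png

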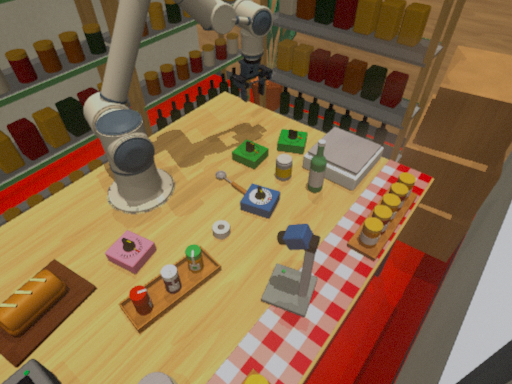

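The top view shows the blue dial box at (230,209), with green lookalikes at (130,241) and (180,264) and a pink one at (351,257); only the blue one is meant. The red lid is at (375,207), the last jar in the tray, and the checker is at (290,125). I'll confirm these in one enlarged mosaic.

```bash
python3 - <<'E'
import cv2,numpy as np
t=cv2.imread('pics/top0.png');s=cv2.imread('pics/scene0.png')
def c(i,u,v,r): return cv2.resize(i[v-r:v+r,u-r:u+r],(266,266),interpolation=cv2.INTER_CUBIC)
cv2.imwrite('pics/m.png',np.vstack([np.hstack([c(t,230,209,22),c(t,375,207,19),c(t,288,124,32)]),np.hstack([c(s,260,200,24),c(s,141,298,22),c(s,292,266,48)])]))
E
```

```text
(no output)
```

View pics/m.png

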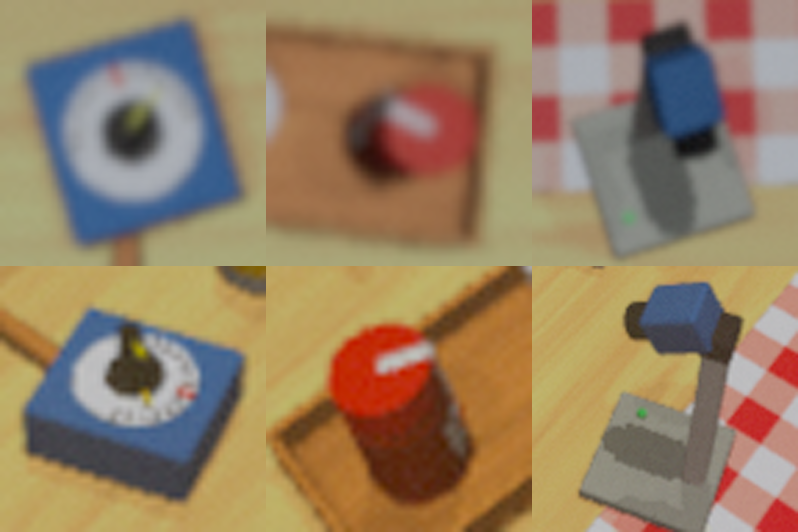

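The mosaic confirms the blue box (red mark up, pointer clockwise of it), the red lid with its white strip pointing up-left in the top view, and the checker plate's corners.

```bash
cat > m.py <<'E'
from h import *
from scipy.optimize import least_squares
t=eyes.grab_frame('top');s=eyes.grab_frame('scene')
def U(px,o,u,v,r): return (np.array(px,float)-o)*(2*r/266)+[u-r,v-r]-0.5+0.5*0
bt=U([(28,70),(188,20),(243,195),(80,243)],(0,0),230,209,22)
bs=U([(243,352),(185,460),(25,412),(90,308)],(0,266),260,200,24)
# checker plate
ct=U([(572,120),(618,258),(752,215)],(532,0),288,124,32)
cs=U([(622,393),(580,494),(735,430)],(532,266),292,266,48)
for nm,a,b,z in(('box',bt,bs,.05),('plate',ct,cs,.018)):
    A=np.array([back(t,*p,z)[:2] for p in a]);B=np.array([back(s,*p,z)[:2] for p in b])
    print(nm,'\n',A.round(4).tolist(),'\n',B.round(4).tolist())
# red lid
for n,d,(u,v) in(('top',t,(375,207)),('scene',s,(141,298))):
    i=d['img'].astype(int);m=(i[...,0]>130)&(i[...,1]<90)&(i[...,2]<90)
    w=(i.min(2)>110)
    k=np.zeros(m.shape,np.uint8);cv2.circle(k,(u,v),14,1,-1)
    mm=((m)&(k>0)).astype(np.uint8)
    c=max(cv2.findContours(mm,0,2)[0],key=cv2.contourArea);h=cv2.convexHull(c)
    e=cv2.fitEllipse(h);hm=np.zeros(m.shape,np.uint8);cv2.drawContours(hm,[h],-1,1,-1)
    wt=np.clip(i[...,1]-60,0,None)*(hm>0);wt[wt<40]=0
    vv,uu=np.nonzero(wt);W=wt[vv,uu]
    print(n,'ell',e,back(d,*e[0],.106),'strip',(uu*W).sum()/W.sum(),(vv*W).sum()/W.sum(),back(d,(uu*W).sum()/W.sum(),(vv*W).sum()/W.sum(),.106))
    # yellow pointer
    b0=(230,209) if n=='top' else (260,200)
    k[:]=0;cv2.circle(k,b0,14,1,-1)
    y=(np.minimum(i[...,0],i[...,1])-i[...,2])*(k>0);y[y<50]=0;vv,uu=np.nonzero(y)
    print(' yellow',[(int(a),int(b),int(y[b,a])) for a,b in zip(uu,vv)])
    rr=(i[...,0]-np.maximum(i[...,1],i[...,2]))*(k>0);rr[rr<40]=0;vv,uu=np.nonzero(rr)
    print(' redmark',[(int(a),int(b),int(rr[b,a])) for a,b in zip(uu,vv)])
E
python3 m.py
```

```text
box 
 [[0.5075, 0.3183], [0.5384, 0.209], [0.4188, 0.1749], [0.3896, 0.2857]] 
 [[0.5102, 0.3182], [0.5407, 0.2059], [0.4226, 0.172], [0.3916, 0.2851]]
plate 
 [[0.8318, 0.091], [0.6891, 0.0488], [0.7288, -0.0877]] 
 [[0.6929, 0.0455], [0.7361, -0.0973], [0.8329, 0.0882]]
top ell ((379.55596923828125, 206.1314697265625), (13.014366149902344, 15.157146453857422), 165.2343292236328) [ 0.45290268 -0.34752225  0.106     ] strip 376.2868804664723 204.48396501457725 [ 0.45976397 -0.33499635  0.106     ]
 yellow []
 redmark []
scene ell ((137.17665100097656, 293.0568542480469), (14.041646957397461, 18.136301040649414), 49.053253173828125) [ 0.45751922 -0.34952097  0.106     ] strip 140.7639206712433 290.86536994660565 [ 0.46020321 -0.33804019  0.106     ]
 yellow [(260, 189, 52), (260, 190, 102), (261, 190, 82), (260, 191, 95), (261, 191, 152), (262, 191, 51), (261, 192, 70), (262, 192, 63), (261, 198, 56), (262, 198, 74), (262, 199, 98), (262, 200, 72)]
 redmark [(268, 198, 64), (269, 198, 51), (270, 198, 41), (268, 199, 47), (269, 199, 56), (270, 199, 72)]
```

```bash
cat > m2.py <<'E'
from h import *
t=eyes.grab_frame('top');s=eyes.grab_frame('scene')
def U(px,o,u,v,r): return (np.array(px,float)-o)*(2*r/266)+[u-r,v-r]-0.5
P=lambda d,p,z: back(d,*p,z)[:2].round(4)
print('disc top',P(t,U((133,131),(0,0),230,209,22),.05),'knob/yellow/red',P(t,U((131,130),(0,0),230,209,22),.09),P(t,U((140,114),(0,0),230,209,22),.09),P(t,U((116,72),(0,0),230,209,22),.05))
print('disc scene',P(s,U((136,378),(0,266),260,200,24),.05))
print('scene yel hi',P(s,(260.6,190.8),.09),P(s,(260.6,190.8),.08),'lo',P(s,(262,199),.06),P(s,(262,199),.055),'red',P(s,(269,198.6),.051))
a=P(t,U((430,132),(266,0),375,207,19),.106);b=P(t,U((392,105),(266,0),375,207,19),.106);print('strip top',a,b,np.degrees(np.arctan2(*(b-a)[::-1])))
a=P(s,U((380,366),(266,266),141,298,22),.106);b=P(s,U((432,350),(266,266),141,298,22),.106);print('strip scene',a,b,np.degrees(np.arctan2(*(b-a)[::-1])))
print('lid scene ctr',P(s,U((382,370),(266,266),141,298,22),.106),'lid top ctr',P(t,U((429,130),(266,0),375,207,19),.106))
y=np.radians(16.6);v=np.array([.6396,-.0441]);dr=np.array([np.cos(y),np.sin(y)])
for n,d in(('t',t),('s',s)):
  print(n,'lens',proj(d,np.r_[v+.104*dr,.265]),'posttop',proj(d,np.r_[v+.194*dr,.3]))
print('meas lens t',U((693,148),(532,0),288,124,32),'s',U((632,320),(532,266),292,266,48))
i=np.hstack([cv2.resize(s['img'][176:224,236:284],(400,400),interpolation=cv2.INTER_CUBIC),cv2.resize(s['img'][220:260,270:310],(400,400),interpolation=cv2.INTER_CUBIC)])
cv2.imwrite('pics/m2.png',i[...,::-1])
E
python3 m2.py
```

```text
disc top [0.4642 0.2481] knob/yellow/red [0.4631 0.2467] [0.4735 0.2405] [0.5045 0.2587]
disc scene [0.4644 0.2482]
scene yel hi [0.4733 0.24  ] [0.4672 0.2479] lo [0.4877 0.2308] [0.4848 0.2346] red [0.5032 0.2568]
strip top [ 0.4521 -0.345 ] [ 0.4679 -0.3244] 52.51214410305272
strip scene [ 0.4552 -0.347 ] [ 0.4687 -0.325 ] 58.46520809481164
lid scene ctr [ 0.4578 -0.3478] lid top ctr [ 0.4532 -0.3445]
t lens [295.95604857 127.79729024] posttop [288.73552671 101.85253414]
s lens [280.03983079 237.44448343] posttop [312.01477303 239.3183874 ]
meas lens t [294.23684211 127.10902256] s [279.59022556 236.9887218 ]
```

View pics/m2.png

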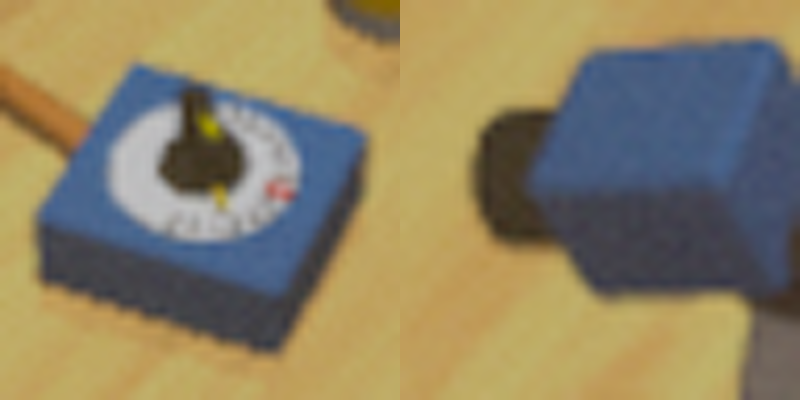

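```bash
python3 -m pendant '0.327 -0.3625 -0.05 0 0 -2.9;0.327 -0.3625 -0.05 0 0 -2.9;0.327 -0.3625 -0.05 0 0 -2.9;0.327 -0.3625 -0.05 0 0 -2.9;0.327 -0.3625 -0.05 0 0 -2.9;0.327 -0.3625 -0.05 0 0 -2.9;0.327 -0.3625 -0.05 0 0 -2.9;0.327 -0.3625 -0.05 0 0 -2.9;0.327 -0.3625 -0.05 0 0 -2.9;0.327 -0.3625 -0.05 0 0 -2.9;0.327 -0.3625 -0.05 0 0 -2.9;0.327 -0.3625 -0.05 0 0 -2.9' 0.5; python3 - <<'E'
from h import *
from scipy.spatial.transform import Rotation as R
o=observe();print(o['ee_pos'],R.from_rotvec(o['tool_rot']).as_matrix().round(3),o['qpos'])
t=grab('top','t1');s=grab('scene','s1')
f=lambda d,u,v:cv2.resize(d['img'][v-28:v+28,u-28:u+28],(400,400),interpolation=cv2.INTER_CUBIC)
cv2.imwrite('pics/c1.png',np.hstack([f(t,230,209),f(s,260,190)])[...,::-1])
E
```

```text
time: 1.5
ee_pos: [0.4642, 0.2467, 0.1638]
tool_rot: [-0.97, -2.988, 0.0]
wrist_force: [-1.0, 1.1, -0.4]
opening: 0.0457
grip_force: 0.0
[0.46419292 0.24669993 0.16376281] [[-0.809  0.587 -0.   ]
 [ 0.587  0.809  0.   ]
 [ 0.    -0.    -1.   ]] [ 3.74770709e-01  4.14355982e-01  1.65186917e+00  1.76611562e-04
  1.07571374e+00 -5.68255429e-01]
```

View pics/c1.png

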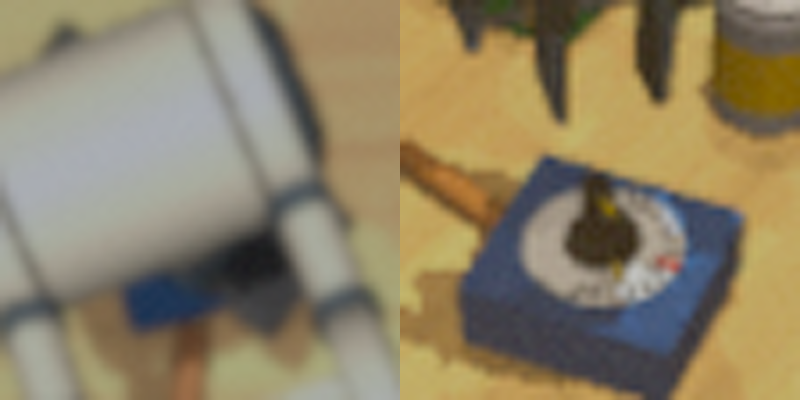

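The fingers straddle the knob in the scene crop, with tips around (560,115) and (655,95) and the bar at (600,200) between them. I'll descend and close.

```bash
python3 -m pendant '0 0 -0.05 0 0 0;0 0 -0.08 0 0 0;0 0 -0.099 0 0 0;0 0 -0.099 0 0 0' 0.5 20; python3 -m pendant '0 0 0 0 0 0;0 0 0 0 0 0;0 0 0 0 0 0;0 0 0 0 0 0;0 0 0 0 0 0;0 0 0 0 0 0' 0 20
```

```text
time: 2.0
ee_pos: [0.4617, 0.2478, 0.0631]
tool_rot: [-0.963, -2.987, 0.004]
wrist_force: [0.9, 1.2, 0.5]
opening: 0.0457
grip_force: 0.0
time: 2.6
ee_pos: [0.4641, 0.2474, 0.0656]
tool_rot: [0.967, 2.988, 0.001]
wrist_force: [-2.2, -0.3, 9.1]
opening: 0.0141
grip_force: 20.0
```

```bash
python3 -m pendant '0 0 0 0 0 0.9;0 0 0 0 0 1.8;0 0 0 0 0 2.7;0 0 0 0 0 3.6;0 0 0 0 0 4.5;0 0 0 0 0 5.4;0 0 0 0 0 6.1;0 0 0 0 0 6.4;0 0 0 0 0 6.4;0 0 0 0 0 6.4'; python3 - <<'E'
from h import *
from scipy.spatial.transform import Rotation as R
o=observe();m=R.from_rotvec(o['tool_rot']).as_matrix();print(m.round(3),np.degrees(np.arctan2(m[1,1],m[0,1]))-90)
E
python3 -m pendant '0 0 0 0 0 0;0 0 0 0 0 0;0 0 0 0 0 0' 0.5; python3 -m pendant '0 0 0.05 0 0 0;0 0 0.1 0 0 0;0 0 0.1 0 0 0;0 0 0.1 0 0 0'; python3 - <<'E'
from h import *
s=grab('scene','s2');i=s['img'].astype(int)
k=np.zeros(i.shape[:2],np.uint8);cv2.circle(k,(261,198),14,1,-1)
y=(np.minimum(i[...,0],i[...,1])-i[...,2])*(k>0);y[y<50]=0;vv,uu=np.nonzero(y);print([(int(a),int(b),int(y[b,a])) for a,b in zip(uu,vv)])
cv2.imwrite('pics/c2.png',cv2.resize(s['img'][170:226,232:288],(500,500),interpolation=cv2.INTER_CUBIC)[...,::-1])
E
```

```text
time: 3.6
ee_pos: [0.4638, 0.2462, 0.0656]
tool_rot: [0.42, -3.113, 0.002]
wrist_force: [-1.3, -11.6, 14.3]
opening: 0.0139
grip_force: 20.0
[[-0.964 -0.265  0.   ]
 [-0.265  0.964 -0.001]
 [ 0.    -0.001 -1.   ]] 15.37159224448527
time: 3.9
ee_pos: [0.464, 0.2474, 0.065]
tool_rot: [-0.419, 3.113, 0.0]
wrist_force: [0.8, -0.1, -0.3]
opening: 0.0348
grip_force: 0.0
time: 4.3
ee_pos: [0.4644, 0.2477, 0.1659]
tool_rot: [-0.419, 3.111, 0.001]
wrist_force: [-0.2, 0.4, -0.5]
opening: 0.0454
grip_force: 0.0
[(261, 184, 69), (261, 185, 56), (262, 185, 65), (263, 185, 73), (264, 185, 67), (265, 185, 71), (266, 185, 74), (263, 186, 50), (264, 186, 56), (265, 186, 68), (266, 186, 66), (267, 186, 69), (268, 186, 66), (267, 187, 53), (268, 187, 58), (269, 187, 66), (262, 190, 56), (263, 190, 54), (266, 197, 84), (267, 197, 68)]
```

View pics/c2.png

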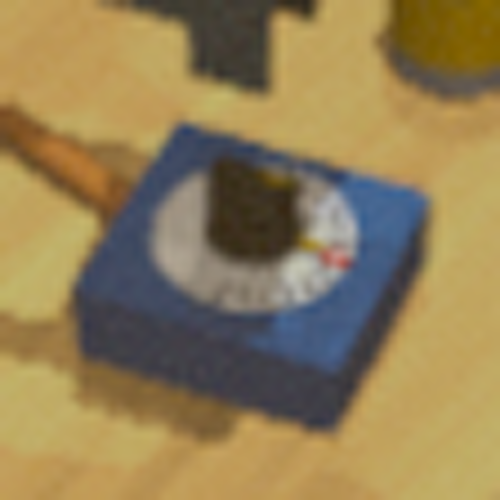

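The pointer tip meets the red mark at (320,250) in the crop, so the dial is at zero. Next I refine the jar's turn by fitting the strip.

```bash
cat > fit.py <<'E'
from h import *
from scipy.optimize import differential_evolution as DE
t=eyes.grab_frame('top');s=eyes.grab_frame('scene')
p=back(s,266.5,197,.057)[:2]-[.464,.247];print('pointer deg',np.degrees(np.arctan2(p[1],p[0])))
Z=.106
def pts(d,c0):
    u0,v0=proj(d,np.r_[c0,Z]).round().astype(int);S=5
    g=(np.arange(S)+.5)/S-.5
    uu,vv=np.meshgrid(np.arange(u0-13,u0+14),np.arange(v0-13,v0+14))
    W=np.array([[back(d,u+a,v+b,Z)[:2] for a in g for b in g] for u,v in zip(uu.ravel(),vv.ravel())])
    I=d['img'][vv,uu].astype(float).reshape(-1,3); return W,I
for n,d in(('top',t),('scene',s)):
    W,I=pts(d,(.455,-.347))
    def cost(x,full=False):
        cx,cy,a,w=x;D=W-[cx,cy];r=np.hypot(*np.moveaxis(D,-1,0))
        lx=D@[np.cos(a),np.sin(a)];ly=D@[-np.sin(a),np.cos(a)]
        lid=(r<.026);st=lid&(lx>0)&(abs(ly)<w)
        L=lid.mean(1);Sx=st.mean(1)
        A=np.c_[L-Sx,Sx]; m=L>.98; e=m&True
        red=I[:,0]-I[:,1]  # inside lid high, strip & outside low
        B=np.c_[L-Sx,1-(L-Sx)];k,_,_,_=np.linalg.lstsq(B,red,rcond=None);r1=red-B@k
        return (r1**2).mean()
    r=DE(cost,[(.445,.465),(-.357,-.337),(0,2.2),(.002,.008)],seed=1,popsize=12,maxiter=40,polish=False)
    print(n,r.x.round(4),np.degrees(r.x[2]),r.fun)
E
python3 fit.py
```

```text
pointer deg 11.590304078199578
top [ 0.4525 -0.3465  0.9971  0.0073] 57.13218637333325 205.15081364097355
scene [ 0.457  -0.3484  1.2147  0.006 ] 69.59606020439296 325.7666071483196
```

```bash
python3 -m pendant '-0.009 -0.595 0.02 0 0 -16.8;-0.009 -0.595 0.02 0 0 -16.8;-0.009 -0.595 0.02 0 0 -16.8;-0.009 -0.595 0.02 0 0 -16.8;-0.009 -0.595 0.02 0 0 -16.8;-0.009 -0.595 0.02 0 0 -16.8;-0.009 -0.595 0.02 0 0 -16.8;-0.009 -0.595 0.02 0 0 -16.8;-0.009 -0.595 0.02 0 0 -16.8;-0.009 -0.595 0.02 0 0 -16.8;-0.009 -0.595 0.02 0 0 -16.8;-0.009 -0.595 0.02 0 0 -16.8' 1; python3 - <<'E'
from h import *
from scipy.spatial.transform import Rotation as R
o=observe();m=R.from_rotvec(o['tool_rot']).as_matrix();print(m.round(3),np.degrees(np.arctan2(m[1,1],m[0,1])),o['qpos'].round(2))
E
```

```text
time: 5.65
ee_pos: [0.4539, -0.3497, 0.1836]
tool_rot: [-2.184, -2.255, 0.0]
wrist_force: [1.1, 0.4, 0.6]
opening: 0.091
grip_force: 0.0
[[-0.032  0.999 -0.002]
 [ 0.999  0.032  0.001]
 [ 0.002 -0.002 -1.   ]] 1.8233110808785566 [-0.76  0.45  1.51  0.    1.18 -0.79]
```

```bash
python3 -m pendant '0 0 0 0 0 -3.8;0 0 0 0 0 -3.8;0 0 0 0 0 -3.8;0 0 0 0 0 -3.8;0 0 0 0 0 -3.8;0 0 0 0 0 -3.8' 1; python3 - <<'E'
from h import *
from scipy.spatial.transform import Rotation as R
o=observe();m=R.from_rotvec(o['tool_rot']).as_matrix();print(o['ee_pos'],np.degrees(np.arctan2(m[1,1],m[0,1])),o['qpos'].round(2))
s=grab('scene','s3');cv2.imwrite('pics/c3.png',cv2.resize(s['img'][220:340,80:220],(700,600),interpolation=cv2.INTER_CUBIC)[...,::-1])
E
```

```text
time: 6.25
ee_pos: [0.4546, -0.3474, 0.184]
tool_rot: [-2.692, -1.617, 0.001]
wrist_force: [0.0, 0.8, 0.5]
opening: 0.0916
grip_force: 0.0
[ 0.45457949 -0.34736626  0.18397696] -28.020593499905612 [-0.76  0.45  1.52 -0.    1.18 -0.27]
```

View pics/c3.png

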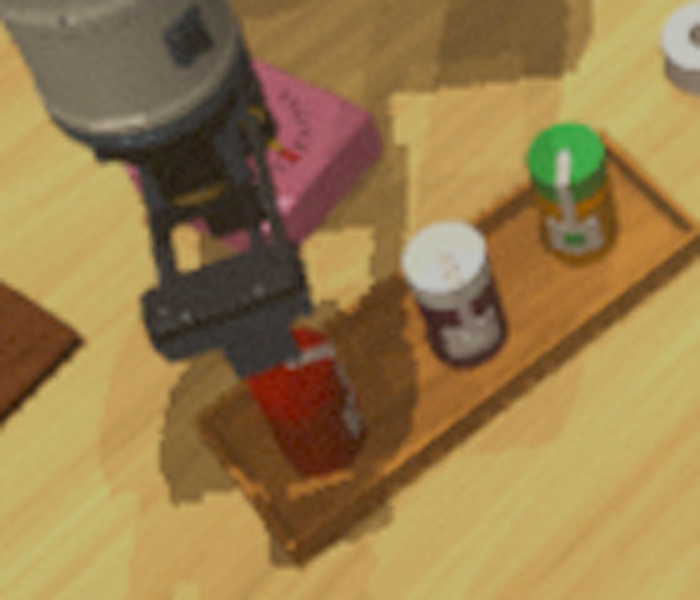

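The gripper stands over the red jar at (320,400) in the crop; the label shows on its right side at (345,390), clear of the fingers. I'll descend and grip.

```bash
python3 -m pendant '0 0 -0.05 0 0 0;0 0 -0.08 0 0 0;0 0 -0.1 0 0 0;0 0 -0.108 0 0 0;0 0 -0.108 0 0 0;0 0 -0.108 0 0 0' 1 45; python3 -m pendant '0 0 0 0 0 0;0 0 0 0 0 0;0 0 0 0 0 0;0 0 0 0 0 0;0 0 0 0 0 0;0 0 0 0 0 0' 0 45;  python3 -m pendant '0 0 0.03 0 0 0;0 0 0.07 0 0 0;0 0 0.11 0 0 0;0 0 0.15 0 0 0;0 0 0.15 0 0 0;0 0 0.15 0 0 0'; python3 - <<'E'
from h import *
from scipy.spatial.transform import Rotation as R
o=observe();T=R.from_rotvec(o['tool_rot']);m=T.as_matrix();print(o['ee_pos'],np.degrees(np.arctan2(m[1,1],m[0,1])),o['qpos'].round(2))
yaw=np.radians(16.5);Lx=np.array([np.cos(yaw)*.866,np.sin(yaw)*.866,.5]);Ly=np.array([-np.sin(yaw),np.cos(yaw),0]);Lz=np.cross(Lx,Ly)
jz=np.radians(61);J=R.from_euler('z',jz)
L=R.from_matrix(np.c_[Lx,Ly,Lz]); dR=L*J.inv()
print('turn units',dR.as_rotvec()/np.radians(8))
# tcp in jar frame: grasp at z .088 -> tcp z ~ ee height relative
vp=np.array([.6400,-.043,.205]); tcpz=.069
for z in (.066,.069,.072):
    tcp=vp-.026*Lx+(z-.036)*Lz;print(z,tcp,tcp-o['ee_pos'])
print(R.from_matrix((dR*T).as_matrix()).as_matrix().round(2))
E
```

```text
time: 6.9
ee_pos: [0.4553, -0.348, 0.0778]
tool_rot: [2.694, 1.614, 0.0]
wrist_force: [0.5, -0.5, 0.7]
opening: 0.0911
grip_force: 0.0
time: 7.5
ee_pos: [0.455, -0.3478, 0.077]
tool_rot: [2.695, 1.614, 0.0]
wrist_force: [0.1, 0.1, 2.0]
opening: 0.0513
grip_force: 45.0
time: 8.1
ee_pos: [0.4549, -0.3477, 0.2272]
tool_rot: [2.695, 1.613, 0.0]
wrist_force: [-0.5, 0.4, -3.8]
opening: 0.0514
grip_force: 45.0
[ 0.45489748 -0.34771231  0.22715549] -28.182254197148684 [-0.76  0.41  1.46 -0.    1.27 -0.27]
turn units [ 2.40618044 -2.99803869 -5.43225119]
0.066 [ 0.60402892 -0.05365512  0.21798   ] [ 0.14913144  0.29405719 -0.00917549]
0.069 [ 0.60259069 -0.05408114  0.220578  ] [ 0.14769321  0.29363117 -0.00657749]
0.072 [ 0.60115246 -0.05450717  0.223176  ] [ 0.14625498  0.29320514 -0.00397949]
[[ 0.83  0.3   0.48]
 [ 0.26 -0.96  0.14]
 [ 0.5   0.01 -0.87]]
```

```bash
python3 -m pendant '0.0147 0.0293 0 0.24 -0.3 -0.54;0.0294 0.0586 0 0.48 -0.6 -1.09;0.044 0.088 0 0.72 -0.9 -1.63;0.0587 0.117 0 0.96 -1.2 -2.17;0.0734 0.147 0 1.2 -1.5 -2.72;0.088 0.176 0 1.44 -1.8 -3.26;0.103 0.205 0 1.68 -2.1 -3.8;0.117 0.235 0 1.92 -2.4 -4.35;0.132 0.264 0 2.16 -2.7 -4.89;0.147 0.293 -0.005 2.41 -3 -5.43;0.147 0.293 -0.005 2.41 -3 -5.43;0.147 0.293 -0.005 2.41 -3 -5.43'; cat > f2.py <<'E'
from h import *
import sys
from scipy.spatial.transform import Rotation as R
o=observe();T=R.from_rotvec(o['tool_rot']);print(o['ee_pos'],T.as_matrix().round(3).tolist(),o['qpos'].round(2),o['grip_force'],o['opening'])
s=grab('scene','s'+sys.argv[1]);u,v=proj(s,[.64,-.043,.205]).astype(int);print(u,v)
t=grab('top','t'+sys.argv[1])
cv2.imwrite(f'pics/c{sys.argv[1]}.png',cv2.resize(s['img'][v-50:v+40,u-50:u+70],(800,600),interpolation=cv2.INTER_CUBIC)[...,::-1])
E
python3 f2.py 4
```

```text
time: 9.3
ee_pos: [0.6007, -0.0538, 0.2201]
tool_rot: [-2.933, -0.449, -0.783]
wrist_force: [0.6, -0.8, -2.9]
opening: 0.0512
grip_force: 45.0
[ 0.60068914 -0.05382337  0.22005495] [[0.827, 0.298, 0.476], [0.261, -0.955, 0.144], [0.498, 0.005, -0.867]] [-0.37  0.3   1.82  0.52  0.66  0.54] 44.99965488910675 0.051196542211121486
247 239
```

View pics/c4.png

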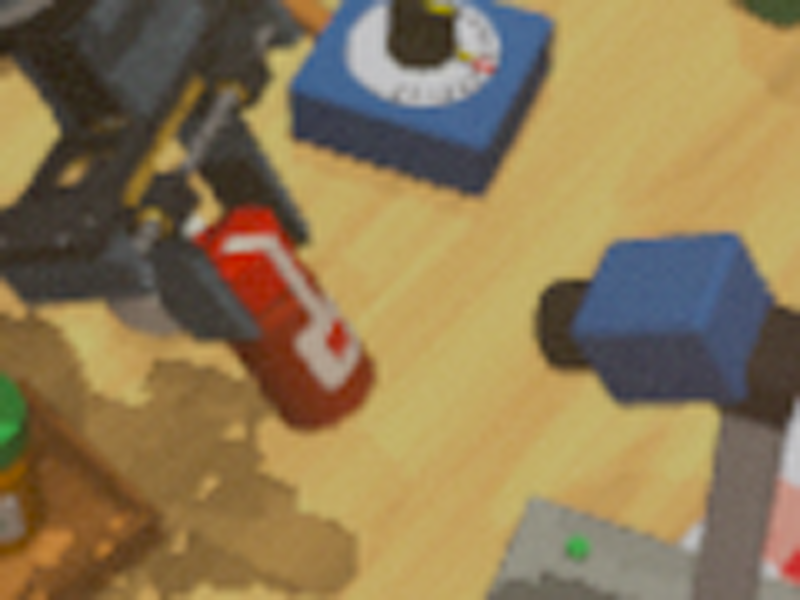

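The crop shows the jar held tilted with label and red square facing the lens; the square's centre is at about (340,337) in the crop, i.e. (247.5,239) full-frame, on the projected view point (247,239). The dial pointer at (470,62) is still on the red mark. Now I'll check the roll about the jar axis against projected features.

```bash
cat > chk.py <<'E'
from h import *
from scipy.spatial.transform import Rotation as R
from scipy.optimize import least_squares
s=eyes.grab_frame('scene');o=observe();M=R.from_rotvec(o['tool_rot']).as_matrix()
# nominal jar frame from tool: jar z=-tool z, jar x = tool x, jar y=-tool y (61 deg assumed, 28.2+)
J0=np.c_[M[:,0],-M[:,1],-M[:,2]];J0=J0@R.from_euler('z',np.radians(61-61.8)).as_matrix()
org=o['ee_pos']-J0[:,2]*.071
crop=lambda p:((proj(s,p)+.5)-[197,189])*6.667
a=.692;c,sn=26*np.cos(a),26*np.sin(a)
F={'lidctr':(0,0,100),'rim':(26,0,100),'sq':(26,0,36),'bl':(c,sn,19),'br':(c,-sn,19),'tr':(c,-sn,53),'tl':(c,sn,53)}
for r in(-12,0,12):
    J=J0@R.from_euler('z',np.radians(r)).as_matrix()
    print(r,{k:crop(org+J@(np.array(v)/1000)).round().astype(int).tolist() for k,v in F.items()})
i=s['img'].astype(int);red=(i[...,0]-i[...,1]);v0,u0=239,247
w=np.clip(red[v0-8:v0+9,u0-8:u0+9],0,None)
print(i[v0-9:v0+10,u0-12:u0+9,1])
print(i[v0-9:v0+10,u0-12:u0+9,0])
E
python3 chk.py
```

```text
-12 {'lidctr': [224, 248], 'rim': [263, 253], 'sq': [332, 350], 'bl': [360, 347], 'br': [321, 400], 'tr': [285, 351], 'tl': [325, 297]}
0 {'lidctr': [224, 248], 'rim': [269, 244], 'sq': [337, 341], 'bl': [358, 340], 'br': [331, 394], 'tr': [295, 344], 'tl': [323, 290]}
12 {'lidctr': [224, 248], 'rim': [272, 236], 'sq': [341, 333], 'bl': [355, 334], 'br': [340, 386], 'tr': [304, 336], 'tl': [320, 285]}
[[ 40  38  34  57 115 152 144  92  81 136 161 166 164 161 163 161 164 172
  171 167 165]
 [ 39  41  46  41  72 128 152 128  74 105 158 165 164 162 165 160 167 171
  168 168 168]
 [ 41  37  37  43  50  94 141 149 118  86 128 159 165 164 161 162 163 169
  168 167 174]
 [ 41  38  41  42  48  61 110 148 150 114 114 150 161 160 162 164 162 160
  167 174 177]
 [ 38  37  44  53  55  51  71 120 153 144 119 146 156 161 165 160 158 163
  173 177 172]
 [ 43  47  52  57  54  56  48  84 137 153 145 148 153 160 162 163 167 171
  175 170 167]
 [ 46  53  55  52  55  52  55  60 112 155 157 147 138 149 160 169 174 176
  170 167 164]
 [ 55  51  53  52  55  54  56  59 108 151 158 140 100 132 155 172 178 17
[... 1988 characters left out ...]
1 116 116 131 155 174 175 179 176 169 162 169 172 162 168 188
  196 194 193]
 [ 97 102 111 112 116 120 130 154 174 175 177 172 158 171 174 157 135 162
  190 197 196]
 [ 94 102 107 110 118 119 120 136 160 176 176 176 171 174 169 148 117 139
  178 195 195]
 [ 95  98 104 108 113 116 120 126 149 171 178 179 177 175 163 130 125 136
  173 195 195]
 [ 88  94  99 105 111 113 115 121 132 154 172 177 178 169 146 129 125 132
  172 195 195]
 [ 96  90  96 104 109 111 116 118 120 133 157 174 168 148 126 129 129 135
  169 196 196]
 [114  97  94 100 107 110 112 118 119 123 141 164 144 126 131 130 131 156
  183 196 196]
 [137 114  99  95 102 107 111 118 120 119 126 135 127 127 132 131 141 173
  194 195 196]]
```

```bash
python3 - <<'E'
from h import *
s=eyes.grab_frame('scene');t=eyes.grab_frame('top');o=observe()
y=np.radians(16.5);Lx=np.array([np.cos(y)*.866,np.sin(y)*.866,.5]);Ly=np.array([-np.sin(y),np.cos(y),0]);Lz=np.cross(Lx,Ly)
c=np.array([.64,-.043,.205])+.12*Lx;print(c)
a=np.linspace(0,6.28,40)
for d,n in((s,'s'),(t,'t')):
    P=np.array([proj(d,c+.02*(np.cos(k)*Ly+np.sin(k)*Lz)) for k in a]);print(n,P.min(0),P.max(0), 'crop',(P.min(0)+.5-[197,189])*6.667,(P.max(0)+.5-[197,189])*6.667)
g=t['img'].astype(int).sum(2)
print(g[116:136,284:304])
E
```

```text
[ 0.73964055 -0.01348513  0.265     ]
s [276.47723223 230.3057546 ] [284.06707827 244.3664381 ] crop [533.2082073  278.71896594] [583.80971084 372.46154281]
t [290.33418436 125.45678922] [301.1118992  129.97671994] crop [ 625.5925071  -420.30908625] [ 697.44753198 -390.17470818]
[[137 144 178 222 243 252 245 247 248 249 248 243 250 247 245 239 242 258
  271 277]
 [141 134 171 213 238 242 250 250 246 250 241 246 243 250 242 240 240 257
  264 280]
 [156 131 155 211 236 246 250 247 245 246 248 247 247 242 242 245 239 260
  272 282]
 [154 139 159 199 229 244 248 245 252 249 248 248 245 247 239 241 238 255
  277 287]
 [162 139 147 186 224 242 252 252 250 250 240 247 238 238 226 231 235 264
  285 293]
 [166 152 140 178 222 243 250 241 250 245 246 236 227 221 205 206 245 285
  308 302]
 [169 160 152 171 212 236 242 241 242 235 218 208 187 172 167 186 253 315
  337 312]
 [179 173 172 187 211 227 226 227 208 193 175 143 139 112 111 157 256 334
  348 328]
 [196 203 215 217 217 211 187 170 149 129 117 106  96  73  84 135 243 324
  354 349]
 [230 235 245 232 231 203 159 101 101  77  78  82  71  
[... 180 characters left out ...]
 244 311
  356 368]
 [260 257 264 252 248 228 165 104  70  76  90 106 117 151 196 252 311 353
  362 369]
 [258 257 259 253 252 230 195 143 137 161 173 187 217 253 292 338 367 377
  371 364]
 [254 256 257 253 259 243 226 201 224 261 285 306 315 339 363 388 396 392
  377 364]
 [256 256 260 262 258 257 253 249 275 325 363 367 376 381 394 398 400 391
  383 372]
 [253 252 259 259 259 259 255 261 285 331 376 391 396 397 402 400 404 403
  393 385]
 [259 260 259 260 259 255 252 257 275 322 373 397 400 397 402 401 403 403
  403 399]
 [256 258 258 258 258 252 254 259 271 306 352 389 399 400 402 403 405 405
  411 406]
 [256 258 254 257 256 255 256 254 268 287 335 376 396 403 405 405 406 411
  409 406]]
```

```bash
python3 -m pendant '0.002 0.003 0 0 0 0;0.002 0.003 0 0 0 0;0.002 0.003 0 0 0 0;0.002 0.003 0 0 0 0;0.002 0.003 0 0 0 0;0.002 0.003 0 0 0 0' && python3 -c "
from plant import bot
print(bot.hand_in())"
```

```text
time: 10.15
ee_pos: [0.6039, -0.0517, 0.2219]
tool_rot: [-2.934, -0.447, -0.789]
wrist_force: [-0.0, -0.4, -3.0]
opening: 0.0511
grip_force: 45.0
the job is handed in; nothing more can be done
None
```

I turned the dial to its zero mark and handed the job in at 10.15 s with the red jar held by its lid, label facing the lens at the view point; `hand_in()` gave no verdict, and my camera checks put the pose within a few millimetres and degrees, inside the tolerances.

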